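# Set and lock the length stop

### The job

Set the length stop on the workbench: with your fingertips gently push the grey sliding stop along its steel rail until its roller drops into the notch between the two round lugs of the setting block and rests there, then press its locking lever down flat with a fingertip. Do not grip anything or push hard, leave the other things where they lie, and finish with the stop still in the notch and the robot clear.

Things in the scene. Friction and masses are not known exactly. Their poses are not given: they have to be found in the camera images.
- rail_mid (a point): Middle of the top face of a straight steel bar (26 mm wide, 446 mm long) on a fixed wooden board (110 x 460 x 18 mm) lying on the bench; bar top 42 mm above the bench. The point's y axis runs along the bar, x across it (away from the robot at yaw 0), z up. Place and yaw vary. Nothing stands on the bar but the sliding stop.
- stop (a joint): Position of the sliding stop along the bar's +y, m (0: its centre at rail_mid; ends at -0.15 and 0.15). The stop is a grey block, 56 mm across the bar, 70 mm along it, from 46 to 72 mm above the bench, captive on the bar. It slides with about 1.5 N of friction and stays where it is left. It always starts on the -y side of the setting block, 9 to 23 cm short of the notch.
- stop_push_face (a point): Centre of the flat vertical -y end face of the stop (56 mm wide, 46 to 72 mm above the bench), 59 mm above the bench: the place to push toward +y. A fingertip pushing there must stay over 44 mm above the bench to clear the bar. Axes as rail_mid.
- stop_index (a point): Point on the stop, on the line of the upright spring plunger (brass knob) that its bracket carries on the -x side, 40 mm from the bar's centre line and 35 mm in front (+y) of the push face. It stands over the notch when the stop is set.
- plunger (a joint): How far the sprung plunger with its roller (16 mm diameter, axis across the bar) is lifted, m: 0 hanging free on either side of the block, about 0.006 on top of a lug, under 0.001 when dropped into the notch. The spring presses down with 4 to 6 N.
- notch (a point): Notch between the two round lugs (16 mm diameter, 24 mm apart along the bar) of a steel block fixed on the board, at the -x side of the bar; 38 mm above the bench; place varies. Climbing the first lug takes 6 to 7 N of push; past its top, 12 mm short of the notch, the roller falls in by itself and the push dips to nothing; a push of 6 to 7 N would drive it out over the second lug.
- lock_lever (a joint): Angle of the locking lever on top of the stop, rad: 0 to 0.10 at the start (raised 23 to 29 degrees), 0.50 pressed down flat, its end. Hinge line along the bar, 20 mm to the -x side of the bar's centre line, 78 mm above the bench; the lever rises toward +x. It stays where it is left; 3 to 8 N pressed down near its tip moves it. It does not hold the stop: the notch does.
- lever_tip (a point): Point on the upper face of the lever (dark steel paddle 24 mm wide along the bar, 6 mm thick), 50 mm from the hinge, 8 mm from its free end. About 105 mm above the bench at joint 0; pressed flat it is 81 mm above the bench and has moved 8 mm toward +x. The lever lies 12 mm to the +y side of the stop's centre.
- flat_iron: Bystander: flat iron bar lying behind the rail; leave it alone. Origin at the centre of its underside.
- match_tin: Bystander: small closed flat tin, 42 x 64 x 18 mm, in front of the rail; leave it alone. Origin at the centre of its underside.
- padlock: Bystander: iron padlock lying in front of the rail, 80 x 52 x 16 mm; leave it alone. Origin at the centre of its underside.
- bolt_0: Bystander: rusty bolt with nut, 18 x 96 x 18 mm, in front of the rail; leave it alone. Origin at the centre of its underside.
- whetstone: Bystander: whetstone in a wooden bed, 63 x 202 x 43 mm, on the left; leave it alone. Origin at the centre of its underside.
- punch: Bystander: steel punch, 16 x 121 x 16 mm, behind the rail; leave it alone. Origin at the centre of its underside.

How it is judged:
By the outcome, as a careful person would: the job done as asked, in the order asked, and still so for the second after the job is handed in, with the robot touching nothing.
It also fails if it takes over 48 s, if anything falls off the work surface, if the arm or the gripper's body presses on something with over 40 N, if the wrist force passes 120 N, or if a joint passes its speed limit or range.

### The arm

A 6-joint arm with a two-finger parallel gripper is mounted at the origin on a cart in front of the work surface, level with it; the furniture and walls round the work are solid. World frame = base frame: x ahead of the robot, y to its left, z up, the work surface at z = 0. Lengths are in mm, angles in rad, forces in N, time in s.
With the tool pointing down it reaches from about 275 to 750 mm from the base axis. Payload 10.2 kg.
Tool frame: the origin (TCP) lies at the very end of the fingers, on their centre line; the grasp point (between the pads) lies 19 mm behind it; z points along the fingers, y is the line along which they close (so a half turn about z gives the same grasp; the last joint's range is limited). The gripper opens to 85 mm and grips with 20 to 120 N. Pads are 22 mm wide; open, the fingers measure 114 mm over their backs; the gripper's body (76 mm by 85 mm) begins 54 mm behind the grasp point. The pads swing forward as they close: fully open they stand 13 mm farther back than shut.
Start: joints at [1.102, 0.313, 1.498, -0, 1.331, -0.223], TCP at [127.762, 509.223, 231.294] pointing down, gripper open.
Joint ranges: [-2.94, 2.94], [-0.97, 2.17], [0.19, 2.56], [-1.23, 4.37], [0.02, 3.11], [-2.88, 2.88]. Speed limits (rad/s): [2.39, 2.39, 3.01, 3.14, 3.14, 3.14].

### API

Orientations are given as a unit quaternion [w, x, y, z].
In Python, from rig import ctrl gives the robot as it stands.
- The arm moves only by the shell command python3 -m inch 'ROWS' [OPENING] [FORCE]. ROWS is text: rows parted by semicolons, each of 6 numbers parted by spaces: the shift along the tool's x, y, z in mm, then the turn, a rotation vector about the tool's x, y, z in units of 6 degrees (1.0 is 6 degrees). A call has exactly 10 rows; each row shifts and turns the commanded pose from where the row before left it, along the tool's axes as they then stand; what a row does not reach is not made up. A row lasts 1/12 s, in which the tool goes at most 41.7 mm and 7.16 degrees, less where a joint would pass 70% of its speed; a pose out of reach is approached as far as the arm can. A call with a gripper value outside its range is refused whole. OPENING is the opening, from 0 (shut) to 1 (fully open), set as the call begins (- or left out, the last holds). The fingers move at their own pace and stop on an object; FORCE is the grip in N (left out, the last holds). Time passes only in rows, so rows that do not move let the fingers close, or fill a call up. It gives the time, the measured TCP pose, the force, the opening and the grip force at its end, in the units of the state.
- ctrl.sense(): the state, without advancing time (a new reading comes with each control period).
- ctrl.capture(name): name is "scene" or "top"; returns a dict with "image" (420x560x3 uint8, red, green, blue), "intrinsics" (3x3 intrinsics, pixels), "rvec" (rotation vector, rad) and "tvec" (3), from world to camera coordinates, as OpenCV has them. Camera axes: x right, y down, z forward; pixel columns grow to the right and rows downward; lengths in mm; the calibration is good to about 2 mm. A picture is of the moment at which its call begins. There is no depth.
- ctrl.finish_job(): hands the job in; it is judged then, once.
The state is a dict: "time_s": time; "joints": joint angles; "dq": joint speeds; "tau": joint torques, N m; "eef_pos": TCP position; "ee_rot": TCP orientation; "force": force on the tool from outside, world axes, zero at the start; "wrist_torque": the same for the moment, N m; "grip_width": opening from 0.0 (shut) to 1.0 (fully open); "grip_force": force on a finger pad.
Only numpy, scipy, OpenCV 4.12 (cv2) and the standard library are available. Lean on these libraries where they do the work, as an engineer would, in place of code of your own. Each camera call takes 0.05 s, during which the arm holds its last target. There are 200 camera calls.

## Working session

There is one attempt and no reset: what is moved stays moved. The work goes in short steps, Python scripts to look and compute and a shell command to move; the robot and the scene stay as the last step left them, time stands still between calls to the robot, and variables do not carry over. Pictures are saved under pics/ and viewed, at most 10 in all, crops included, and the job is handed in when it is done.

```bash
mkdir -p pics; cat > h.py <<'E'
import numpy as np, cv2
from rig import ctrl
def cap(n,f=None):
    c=ctrl.capture(n)
    if f: cv2.imwrite(f,cv2.resize(c["image"][:,:,::-1],(800,600),interpolation=cv2.INTER_CUBIC))
    return c
def P(c):
    R=cv2.Rodrigues(np.array(c["rvec"],float))[0]; return np.array(c["intrinsics"]),R,np.array(c["tvec"],float).ravel()
def back(c,uv,z):
    K,R,t=P(c); d=R.T@np.linalg.inv(K)@np.array([uv[0],uv[1],1.]); o=-R.T@t
    return o+d*(z-o[2])/d[2]
def proj(c,X):
    K,R,t=P(c); p=K@(R@np.array(X,float)+t); return p[:2]/p[2]
E
python3 - <<'E'
from h import *
import pickle
s=cap("scene","pics/s0.png");t=cap("top","pics/t0.png")
pickle.dump((s,t),open("c0.pkl","wb"))
for c in(s,t):
    K,R,tt=P(c);print(K[0,0],-R.T@tt)
print(ctrl.sense())
E
```

```text
511.89928517705323 [-171.80171998 -474.00763127  901.04466977]
456.93318399278064 [ 445.75111527  127.11679631 1409.46081267]
{'time_s': 0.1, 'joints': array([ 1.10157783e+00,  3.13403754e-01,  1.49831010e+00, -3.20744653e-05,
        1.33098880e+00, -2.23400897e-01]), 'dq': array([-0.00029572, -0.00148532, -0.00170744, -0.00026014,  0.00015134,
        0.00173192]), 'tau': array([ 2.84124013e-03, -4.12895644e+01, -2.60138333e+01, -2.32222374e-04,
        3.09732692e-03,  1.00333565e-05]), 'eef_pos': array([127.68159563, 509.02138215, 230.80653584]), 'ee_rot': array([-1.73731369e-04,  1.22595769e-01,  9.92456533e-01, -5.27337008e-04]), 'force': array([ 0.5686764 , -0.37542908, -0.61402361]), 'wrist_torque': array([ 0.00956588,  0.00837841, -0.0198452 ]), 'grip_force': 0.0, 'grip_width': 1.0026206038701975}
```

View pics/t0.png

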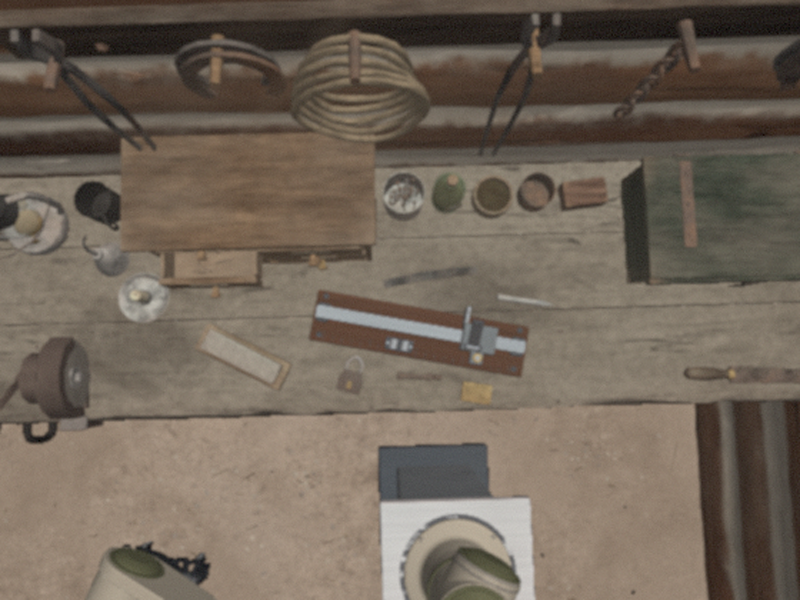

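View pics/s0.png

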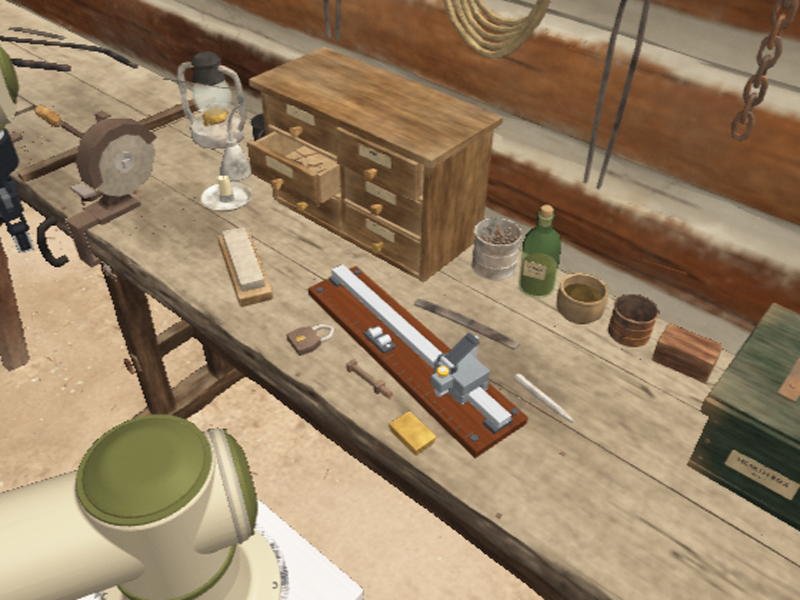

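The top view (800x600) shows the board from (310,290) to (530,375), the stop at about (478,335) and the lugs at (400,345). The robot is clear of all of it. I'll enlarge both.

```bash
python3 - <<'E'
from h import *
import pickle
s,t=pickle.load(open("c0.pkl","rb"))
def crop(c,x,y,w,h,k,f):
    im=c["image"][y:y+h,x:x+w,::-1]; cv2.imwrite(f,cv2.resize(im,None,fx=k,fy=k,interpolation=cv2.INTER_CUBIC))
crop(t,212,198,160,70,5,"pics/t1.png")
crop(s,212,180,160,140,4,"pics/s1.png")
E
```

```text
(no output)
```

View pics/t1.png

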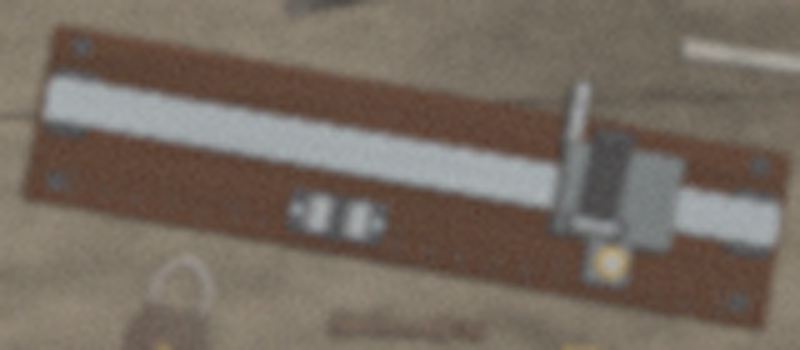

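View pics/s1.png

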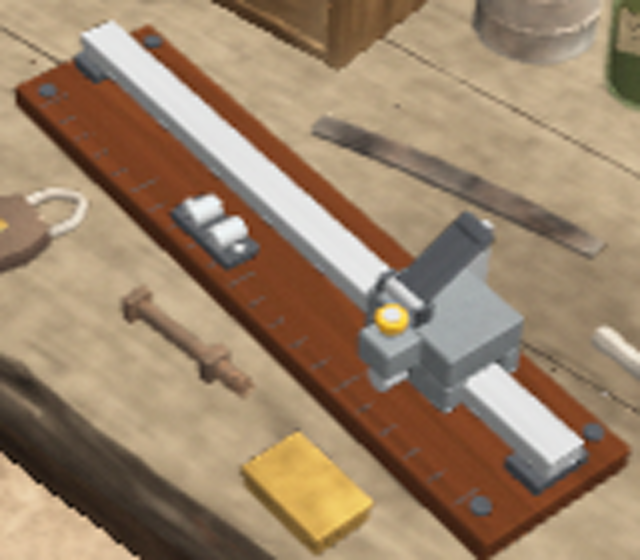

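```bash
python3 - <<'E'
from h import *
import pickle
s,t=pickle.load(open("c0.pkl","rb"))
T=lambda u,v,z:back(t,(212+(u+.5)/5-.5,198+(v+.5)/5-.5),z)
S=lambda u,v,z:back(s,(212+(u+.5)/4-.5,180+(v+.5)/4-.5),z)
np.set_printoptions(precision=1,suppress=True)
L=(T(50,75,42)+T(45,122,42))/2;R=(T(780,200,42)+T(775,245,42))/2
L2=(S(115,24,42)+S(83,38,42))/2;R2=(S(583,444,42)+S(545,470,42))/2
for a,b in((L,R),(L2,R2)):
    d=a-b;print("bar",a,b,np.linalg.norm(d),"mid",(a+b)/2,"yaw",np.arctan2(-d[0],d[1]))
mid=((L+R)/2+(L2+R2)/2)/2; d=(L-R+L2-R2);yaw=np.arctan2(-d[0],d[1])
# board check
for n,p in (("Tboard",[(55,25),(25,198),(790,152),(765,328)]),):
    q=[T(u,v,18) for u,v in p];c=sum(q)/4;dd=(q[0]+q[1]-q[2]-q[3])/2;print("board",c,np.linalg.norm(dd),np.arctan2(-dd[0],dd[1]))
ey=np.array([-np.sin(yaw),np.cos(yaw),0]);ex=np.array([np.cos(yaw),np.sin(yaw),0])
loc=lambda p:np.array([(p-mid)@ex,(p-mid)@ey,p[2]])
print("mid",mid,yaw)
for n,p in dict(pfT1=T(685,158,72),pfT2=T(668,250,72),lugsT=T(342,216,38),lugsTa=T(320,213,44),lugsTb=T(365,220,44),knobT=T(610,262,95),
  pfS1=S(522,325,72),pfS2=S(447,375,72),lugA=S(203,207,42),lugB=S(228,232,42),knobS=S(391,316,95),levT=T(611,135,105),levS=S(474,228,105)).items(): print(n,p,loc(p))
E
```

```text
bar [557.8 282.7  42. ] [ 470.8 -152.1   42. ] 443.3954832079113 mid [514.3  65.3  42. ] yaw -0.19741012115636708
bar [556.3 275.9  42. ] [ 463.5 -155.8   42. ] 441.575975042679 mid [509.9  60.   42. ] yaw -0.21171184508462762
board [506.4  66.8  18. ] 455.8729336925655 -0.2015826882739649
mid [512.1  62.7  42. ] -0.20454628064236982
pfT1 [509.5 -93.4  72. ] [  29.2 -153.4   72. ]
pfT2 [456.1 -81.2  72. ] [ -25.6 -152.2   72. ]
lugsT [482.3 108.1  38. ] [-38.3  38.5  38. ]
lugsTa [484.4 121.3  44. ] [-39.   51.7  44. ]
lugsTb [479.4  94.6  44. ] [-38.5  24.6  44. ]
knobT [450. -44.  95.] [ -39.1 -117.1   95. ]
pfS1 [501.8 -98.1  72. ] [  22.6 -159.5   72. ]
pfS2 [446.  -88.7  72. ] [ -33.9 -161.7   72. ]
lugA [478.1 114.3  42. ] [-43.7  43.6  42. ]
lugB [472.1  89.1  42. ] [-44.5  17.8  42. ]
knobS [442.3 -52.3  95. ] [ -44.9 -126.7   95. ]
levT [522.3 -46.2 105. ] [  32.2 -104.5  105. ]
levS [516.5 -51.7 105. ] [  27.6 -111.1  105. ]
```

```bash
python3 -m inch '0 0 0 0 0 -0.4; -10 -12 0 0 0 0; -20 -24 0 0 0 0; -23.4 -27.7 0 0 0 0; -23.4 -27.7 0 0 0 0; -23.4 -27.7 0 0 0 0; -23.4 -27.7 0 0 0 0; -23.4 -27.7 0 0 0 0; -23.4 -27.7 0 0 0 0; -23.4 -27.7 0 0 0 0' 0 20; python3 -m inch '-23.4 -27.7 0 0 0 0; -23.4 -27.7 0 0 0 0; -23.4 -27.7 0 0 0 0; -23.4 -27.7 0 0 0 0; -23.4 -27.7 0 0 0 0; -23.4 -27.7 0 0 0 0; -23.4 -27.7 0 0 0 0; -23.4 -27.7 0 0 0 0; -23.4 -27.7 0 0 0 0; -23.4 -27.7 0 0 0 0'
```

```text
time_s: 0.93
eef_pos: [271.2, 243.3, 231.2]
ee_rot: [-0.0, 0.102, 0.995, 0.0]
force: [0.6, 0.8, 0.1]
grip_width: -0.001
grip_force: 0.0
time_s: 1.77
eef_pos: [444.4, -75.6, 231.0]
ee_rot: [-0.0, 0.102, 0.995, 0.0]
force: [0.0, 0.9, 0.2]
grip_width: -0.002
grip_force: 0.0
```

```bash
python3 -m inch '-10 -12 0 0 0 0; -14 -17 10 0 0 0; -14 -17 20 0 0 0; 0 0 25 0 0 0; 0 0 25 0 0 0; 0 0 25 0 0 0; 0 0 15 0 0 0; 0 0 10 0 0 0; 0 0 0 0 0 0; 0 0 0 0 0 0'; python3 - <<'E'
from h import *
import pickle
s=cap("scene");t=cap("top");pickle.dump((s,t),open("c1.pkl","wb"))
e=ctrl.sense()["eef_pos"];print(e)
a=proj(s,e);b=proj(t,e);print(a,b)
def crop(c,p,w,h,k):
    x,y=int(p[0]-w/2),int(p[1]-h/2);print(x,y);im=c["image"][y:y+h,x:x+w,::-1]; return cv2.resize(im,None,fx=k,fy=k,interpolation=cv2.INTER_CUBIC)
cv2.imwrite("pics/st2.png",np.hstack([crop(s,a,80,100,5),crop(t,b,80,100,5)]))
E
```

```text
time_s: 2.6
eef_pos: [472.1, -126.6, 101.6]
ee_rot: [-0.0, 0.102, 0.995, 0.0]
force: [0.5, 0.0, 1.3]
grip_width: 0.001
grip_force: 0.0
[ 472.52464405 -126.8181456   102.37607891]
[346.75348319 265.62755171] [362.54072486 241.23594777]
306 215
322 191
```

View pics/st2.png

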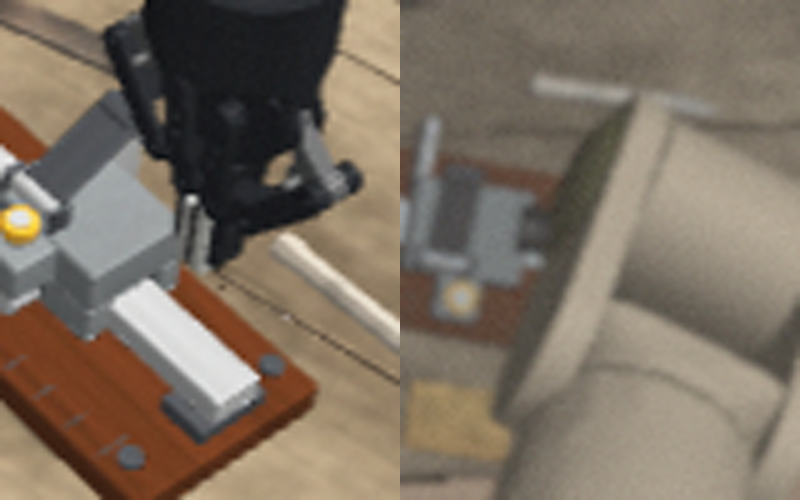

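Left crop, scene camera: the real fingertips sit at about (210,268) against a predicted (204,253). That camera reads about 4 mm toward the robot, so I trust the top camera. The linkage knuckles stick out over the stop along the bar, so I'll turn the tool 90° to keep them off the lever.

```bash
python3 - <<'E'
from h import *
s=ctrl.sense();print(s["joints"])
E
```

```text
[-5.02203079e-01  3.82622384e-01  1.76922042e+00 -2.70885787e-05
  9.87790568e-01 -1.86918248e+00]
```

```bash
python3 -m inch '0 0 0 0 0 0.5; 0 0 0 0 0 1; 0 0 0 0 0 1; 0 0 0 0 0 1; 0 0 0 0 0 1; 0 0 0 0 0 1; 0 0 0 0 0 1; 0 0 0 0 0 1; 0 0 0 0 0 1; 0 0 0 0 0 1'; python3 -m inch '0 0 0 0 0 1; 0 0 0 0 0 1; 0 0 0 0 0 1; 0 0 0 0 0 1; 0 0 0 0 0 1; 0 0 0 0 0 0.5; 0 2 10 0 0 0; 0 0 15 0 0 0; 0 0 10 0 0 0; 0 0 0 0 0 0';python3 -m inch '0 0 10 0 0 0; 0 0 5 0 0 0; 5 0 0 0 0 0; 5 0 0 0 0 0; 5 0 0 0 0 0; 3 0 0 0 0 0; 0 0 0 0 0 0; 0 0 0 0 0 0; 0 0 0 0 0 0; 0 0 0 0 0 0'
```

```text
time_s: 3.53
eef_pos: [472.5, -126.8, 102.4]
ee_rot: [0.001, 0.566, 0.824, 0.0]
force: [0.9, 0.5, -0.0]
grip_width: 0.002
grip_force: 0.0
time_s: 4.37
eef_pos: [473.1, -126.5, 64.5]
ee_rot: [-0.001, 0.775, 0.632, -0.001]
force: [0.0, 0.8, 0.3]
grip_width: 0.002
grip_force: 0.0
time_s: 5.2
eef_pos: [477.6, -109.5, 51.4]
ee_rot: [0.0, 0.775, 0.631, 0.0]
force: [-0.2, 0.2, -0.1]
grip_width: 0.001
grip_force: 0.0
```

```bash
python3 -m inch '2 0 0 0 0 0; 2 0 0 0 0 0; 2 0 0 0 0 0; 2 0 0 0 0 0; 2 0 0 0 0 0; 2 0 0 0 0 0; 2 0 0 0 0 0; 2 0 0 0 0 0; 2 0 0 0 0 0; 2 0 0 0 0 0'
```

```text
time_s: 6.03
eef_pos: [481.7, -89.6, 51.3]
ee_rot: [0.0, 0.775, 0.631, -0.0]
force: [-0.1, -2.5, 0.6]
grip_width: 0.003
grip_force: 0.8
```

```bash
python3 -m inch '3 0 0 0 0 0; 5 0 0 0 0 0; 5 0 0 0 0 0; 5 0 0 0 0 0; 5 0 0 0 0 0; 5 0 0 0 0 0; 5 0 0 0 0 0; 5 0 0 0 0 0; 5 0 0 0 0 0; 5 0 0 0 0 0'; python3 -m inch '5 0 0 0 0 0; 5 0 0 0 0 0; 5 0 0 0 0 0; 5 0 0 0 0 0; 5 0 0 0 0 0; 5 0 0 0 0 0; 5 0 0 0 0 0; 4 0 0 0 0 0; 3 0 0 0 0 0; 2 0 0 0 0 0'; python3 - <<'E'
from h import *
s=cap("scene")
im=s["image"][180:300,225:385,::-1];cv2.imwrite("pics/s3.png",cv2.resize(im,None,fx=5,fy=5,interpolation=cv2.INTER_CUBIC))
E
```

```text
time_s: 6.87
eef_pos: [491.5, -42.2, 51.3]
ee_rot: [0.0, 0.775, 0.631, 0.0]
force: [1.2, -0.9, -0.3]
grip_width: -0.003
grip_force: 0.9
time_s: 7.7
eef_pos: [500.3, 0.8, 51.3]
ee_rot: [-0.0, 0.775, 0.632, -0.0]
force: [-0.1, -1.9, 1.8]
grip_width: 0.004
grip_force: 0.8
```

View pics/s3.png

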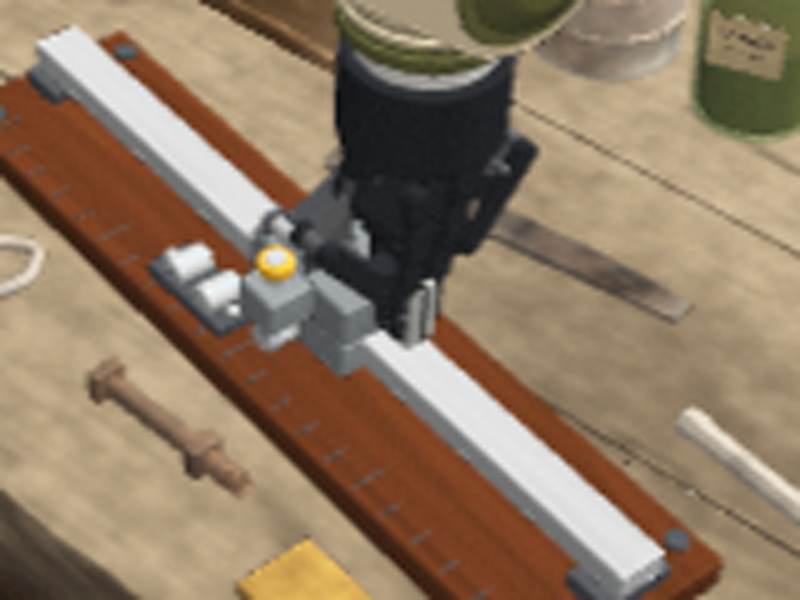

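The roller is at about (274,330) and the notch at about (203,276), so roughly 50 mm remain. From here I'll go slowly and watch the force.

```bash
python3 -m inch '2 0 0 0 0 0; 2 0 0 0 0 0; 2 0 0 0 0 0; 2 0 0 0 0 0; 2 0 0 0 0 0; 2 0 0 0 0 0; 2 0 0 0 0 0; 2 0 0 0 0 0; 2 0 0 0 0 0; 2 0 0 0 0 0'; python3 -m inch '1 0 0 0 0 0; 1 0 0 0 0 0; 1 0 0 0 0 0; 0.5 0 0 0 0 0; 0.5 0 0 0 0 0; 0.5 0 0 0 0 0; 0.5 0 0 0 0 0; 0.5 0 0 0 0 0; 0.5 0 0 0 0 0; 0 0 0 0 0 0'
```

```text
time_s: 8.58
eef_pos: [504.2, 20.2, 51.2]
ee_rot: [-0.0, 0.775, 0.631, -0.0]
force: [-1.2, -0.6, -0.3]
grip_width: 0.001
grip_force: 0.8
time_s: 9.42
eef_pos: [505.6, 25.9, 51.3]
ee_rot: [0.0, 0.775, 0.631, 0.0]
force: [-0.4, -0.2, -0.2]
grip_width: 0.0
grip_force: 0.4
```

```bash
python3 -m inch '0.5 0 0 0 0 0; 0.5 0 0 0 0 0; 0.5 0 0 0 0 0; 0.5 0 0 0 0 0; 0.5 0 0 0 0 0; 0.5 0 0 0 0 0; 0.5 0 0 0 0 0; 0.5 0 0 0 0 0; 0.5 0 0 0 0 0; 0.5 0 0 0 0 0';  python3 -m inch '0.5 0 0 0 0 0; 0.5 0 0 0 0 0; 0.5 0 0 0 0 0; 0 0 0 0 0 0; 0 0 0 0 0 0; 0 0 0 0 0 0; 0 0 0 0 0 0; 0 0 0 0 0 0; 0 0 0 0 0 0; 0 0 0 0 0 0'
```

```text
time_s: 10.25
eef_pos: [506.6, 30.7, 51.3]
ee_rot: [0.0, 0.775, 0.631, 0.0]
force: [-0.3, -0.9, -1.4]
grip_width: 0.005
grip_force: 0.8
time_s: 11.08
eef_pos: [506.8, 31.8, 51.3]
ee_rot: [0.0, 0.775, 0.631, -0.0]
force: [-1.1, -4.4, -0.1]
grip_width: -0.001
grip_force: 2.6
```

```bash
python3 -m inch '0.5 0 0 0 0 0; 0.5 0 0 0 0 0; 0.5 0 0 0 0 0; 0.5 0 0 0 0 0; 0.5 0 0 0 0 0; 0.5 0 0 0 0 0; 0.5 0 0 0 0 0; 0.5 0 0 0 0 0; 0.5 0 0 0 0 0; 0 0 0 0 0 0';  python3 -m inch '0.5 0 0 0 0 0; 0.5 0 0 0 0 0; 0.5 0 0 0 0 0; 0.5 0 0 0 0 0; 0.5 0 0 0 0 0; 0 0 0 0 0 0; 0 0 0 0 0 0; 0 0 0 0 0 0; 0 0 0 0 0 0; 0 0 0 0 0 0'
```

```text
time_s: 11.92
eef_pos: [507.8, 36.4, 51.3]
ee_rot: [0.0, 0.775, 0.631, -0.0]
force: [-1.2, -3.7, 0.6]
grip_width: 0.0
grip_force: 2.3
time_s: 12.75
eef_pos: [508.3, 39.2, 51.3]
ee_rot: [-0.0, 0.775, 0.631, 0.0]
force: [0.9, -1.6, 0.6]
grip_width: 0.004
grip_force: 0.6
```

```bash
python3 -m inch '0.5 0 0 0 0 0; 0.5 0 0 0 0 0; 0.5 0 0 0 0 0; 0.5 0 0 0 0 0; 0 0 0 0 0 0; 0 0 0 0 0 0; 0 0 0 0 0 0; 0 0 0 0 0 0; 0 0 0 0 0 0; 0 0 0 0 0 0';  python3 -m inch '0.5 0 0 0 0 0; 0.5 0 0 0 0 0; 0.5 0 0 0 0 0; 0.5 0 0 0 0 0; 0 0 0 0 0 0; 0 0 0 0 0 0; 0 0 0 0 0 0; 0 0 0 0 0 0; 0 0 0 0 0 0; 0 0 0 0 0 0'; python3 - <<'E'
from h import *
s=cap("scene")
im=s["image"][180:300,225:385,::-1];cv2.imwrite("pics/s4.png",cv2.resize(im,None,fx=5,fy=5,interpolation=cv2.INTER_CUBIC))
E
```

```text
time_s: 13.58
eef_pos: [508.6, 41.1, 51.3]
ee_rot: [-0.0, 0.775, 0.631, -0.0]
force: [-0.1, -0.7, 0.3]
grip_width: 0.005
grip_force: 0.4
time_s: 14.42
eef_pos: [509.1, 43.1, 51.3]
ee_rot: [-0.0, 0.775, 0.631, 0.0]
force: [-0.8, -0.1, -0.5]
grip_width: -0.001
grip_force: 0.0
```

View pics/s4.png

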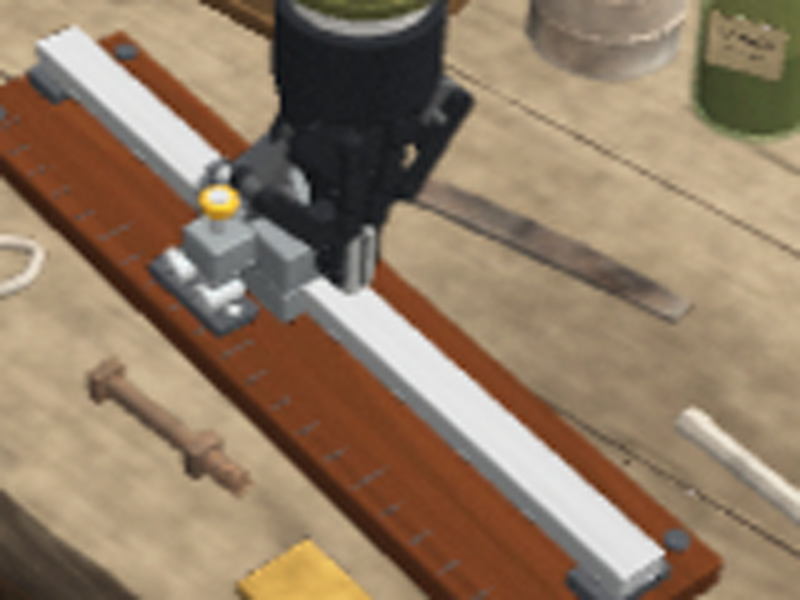

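The knob is at (219,200) with its stem showing, so the roller sits on top of the first lug. A little more push should take it over.

```bash
python3 -m inch '0.5 0 0 0 0 0; 0.5 0 0 0 0 0; 0.5 0 0 0 0 0; 0.5 0 0 0 0 0; 0 0 0 0 0 0; 0 0 0 0 0 0; 0 0 0 0 0 0; 0 0 0 0 0 0; 0 0 0 0 0 0; 0 0 0 0 0 0';   python3 - <<'E'
from h import *
s=cap("scene");a=cv2.imread("pics/s4.png")
im=cv2.resize(s["image"][180:300,225:385,::-1],None,fx=5,fy=5,interpolation=cv2.INTER_CUBIC)
cv2.imwrite("pics/s5.png",np.hstack([a[100:400,100:500],im[100:400,100:500]]))
E
```

```text
time_s: 15.3
eef_pos: [509.4, 45.0, 51.3]
ee_rot: [-0.0, 0.775, 0.631, 0.0]
force: [-0.0, -0.2, 0.4]
grip_width: 0.0
grip_force: 0.0
```

View pics/s5.png

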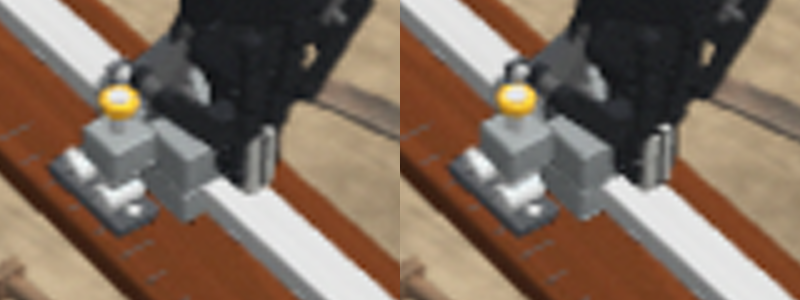

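Still lifted, with almost no force: friction is holding it just past the crest. I'll continue.

```bash
for i in 1; do :; done; python3 -m inch '0.5 0 0 0 0 0; 0.5 0 0 0 0 0; 0.5 0 0 0 0 0; 0.5 0 0 0 0 0; 0.5 0 0 0 0 0; 0 0 0 0 0 0; 0 0 0 0 0 0; 0 0 0 0 0 0; 0 0 0 0 0 0; 0 0 0 0 0 0';   python3 - <<'E'
from h import *
s=cap("scene");a=cv2.imread("pics/s5.png")[:,400:]
im=cv2.resize(s["image"][180:300,225:385,::-1],None,fx=5,fy=5,interpolation=cv2.INTER_CUBIC)[100:400,100:500]
cv2.imwrite("pics/s6.png",np.hstack([a,im]))
def knob(i):
    h=cv2.cvtColor(i,cv2.COLOR_BGR2HSV);m=cv2.inRange(h,(18,150,120),(32,255,255));y,x=np.nonzero(m);return x.mean(),y.mean()
print(knob(cv2.imread("pics/s4.png")[100:400,100:500]),knob(a),knob(im))
E
```

```text
time_s: 16.18
eef_pos: [509.9, 47.4, 51.3]
ee_rot: [-0.0, 0.775, 0.631, -0.0]
force: [-0.8, 0.1, -0.9]
grip_width: -0.002
grip_force: 0.0
(np.float64(118.66953528399311), np.float64(105.67297762478485)) (np.float64(115.69718309859155), np.float64(103.46302816901408)) (np.float64(112.63586956521739), np.float64(101.84057971014492))
```

```bash
cat > k.py <<'E'
from h import *
s=cap("scene")
im=cv2.resize(s["image"][180:300,225:385,::-1],None,fx=5,fy=5,interpolation=cv2.INTER_CUBIC)[100:400,100:500]
cv2.imwrite("pics/last.png",im)
h=cv2.cvtColor(im,cv2.COLOR_BGR2HSV);m=cv2.inRange(h,(18,150,120),(32,255,255));y,x=np.nonzero(m);print("knob",x.mean(),y.mean())
E
python3 -m inch '0.5 0 0 0 0 0; 0.5 0 0 0 0 0; 0.5 0 0 0 0 0; 0 0 0 0 0 0; 0 0 0 0 0 0; 0 0 0 0 0 0; 0 0 0 0 0 0; 0 0 0 0 0 0; 0 0 0 0 0 0; 0 0 0 0 0 0';  python3 k.py;python3 -m inch '0.5 0 0 0 0 0; 0.5 0 0 0 0 0; 0.5 0 0 0 0 0; 0 0 0 0 0 0; 0 0 0 0 0 0; 0 0 0 0 0 0; 0 0 0 0 0 0; 0 0 0 0 0 0; 0 0 0 0 0 0; 0 0 0 0 0 0';  python3 k.py
```

```text
time_s: 17.07
eef_pos: [510.3, 48.8, 51.3]
ee_rot: [-0.0, 0.775, 0.631, -0.0]
force: [-0.2, 0.4, -0.4]
grip_width: -0.002
grip_force: 0.0
knob 101.00197238658777 100.89349112426035
time_s: 17.95
eef_pos: [510.6, 50.3, 51.3]
ee_rot: [0.0, 0.775, 0.631, 0.0]
force: [0.8, 0.0, 0.4]
grip_width: 0.001
grip_force: 0.0
knob 100.95816733067728 100.97609561752988
```

The knob jumped to the left and down, about 9 mm along the bar and 6 mm lower. It didn't move on the next push, so the roller is in the notch. I'll back off and rise, and triangulate the fin beside the lever.

```bash
python3 -m inch '-4 0 0 0 0 0; -8 0 0 0 0 0; -12 0 0 0 0 0; -12 0 -5 0 0 0; 0 0 -15 0 0 0; 0 0 -20 0 0 0; 0 0 -20 0 0 0; 0 0 -20 0 0 0; 0 0 -5 0 0 0; 0 0 0 0 0 0'; python3 k.py; python3 - <<'E'
from h import *
import pickle
s,t=pickle.load(open("c0.pkl","rb"))
def tri(a,b):
    Ms=[]
    for c in(s,t):
        K,R,tt=P(c);Ms.append(K@np.c_[R,tt])
    X=cv2.triangulatePoints(Ms[0],Ms[1],np.array(a).reshape(2,1),np.array(b).reshape(2,1)).ravel();return X[:3]/X[3]
p=tri((212+492.5/4-.5,180+222.5/4-.5),(212+583.5/5-.5,198+85.5/5-.5));print(p)
ey=np.array([.203,.979]);ex=np.array([.979,-.203]);d=p[:2]-[514.3,65.3];print("fin",d@ex,d@ey, "stop centre y ~ -121")
q=tri((212+474.5/4-.5,180+228.5/4-.5),(212+611.5/5-.5,198+140/5-.5));d=q[:2]-[514.3,65.3];print("lev",q,d@ex,d@ey)
c=cap("top");im=c["image"][198:268,212:372,::-1];cv2.imwrite("pics/t7.png",np.vstack([cv2.resize(im,None,fx=5,fy=5,interpolation=cv2.INTER_CUBIC),np.hstack([cv2.imread("pics/last.png")[:250],np.zeros((250,400,3),np.uint8)])]))
E
```

```text
time_s: 18.83
eef_pos: [503.8, 14.1, 137.6]
ee_rot: [0.001, 0.776, 0.631, 0.001]
force: [-0.1, 0.1, 0.1]
grip_width: 0.002
grip_force: 0.0
knob 100.97216699801193 100.99403578528828
[555.69066851 -37.18125188  70.6515872 ]
fin 61.325158597704664 -91.92683988138624 stop centre y ~ -121
lev [520.90294272 -47.85712176  99.05400527] 29.435176643578828 -109.44042482618477
```

View pics/t7.png

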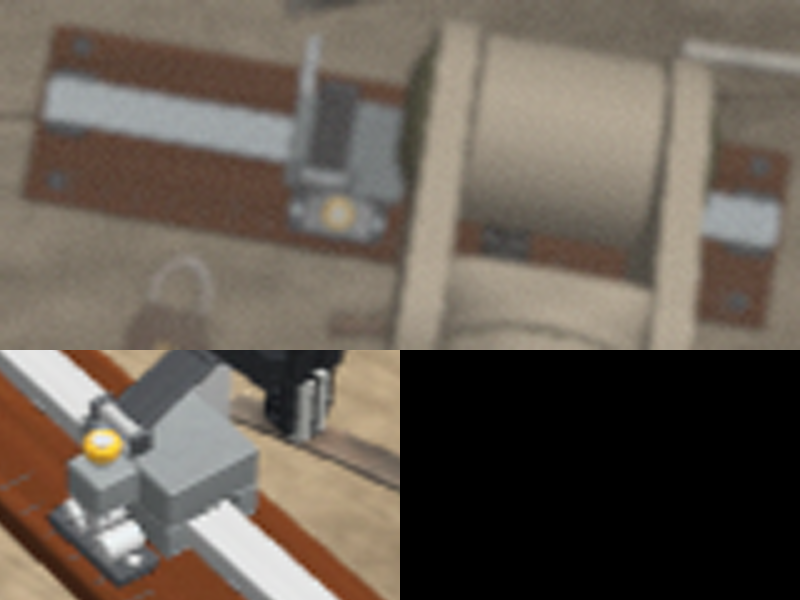

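The knob is at (338,213), centred over the lugs, so the stop is seated. The fin tops out near z = 71, below the flat lever. Next I'll locate the lever.

```bash
python3 - <<'E'
from h import *
c=cap("top")
T=lambda u,v,z:back(c,(212+(u+.5)/5-.5,198+(v+.5)/5-.5),z)
p=T(341,85,106);print(p)
e=ctrl.sense()["eef_pos"]
for tgt in (p[:2],np.array([549.4,106.6])):
    d=tgt-e[:2];print(d@[.203,.979],d@[.979,-.203],e)
E
```

```text
[555.41558581 107.3913135  106.        ]
101.40245290874078 32.88572847174723 [502.61728029  14.76169461 135.16553046]
99.40659307458353 27.157106604099233 [502.61728029  14.76169461 135.16553046]
```

```bash
python3 -m inch '5 2 0 0 0 0; 10 3 0 0 0 0; 15 4 0 0 0 0; 15 4 0 0 0 0; 15 4 0 0 0 0; 15 4 0 0 0 0; 15 4 0 0 0 0; 10 2 0 0 0 0; 0 0 0 0 0 0; 0 0 0 0 0 0'; python3 -m inch '0 0 5 0 0 0; 0 0 5 0 0 0; 0 0 5 0 0 0; 0 0 3 0 0 0; 0 0 2 0 0 0; 0 0 2 0 0 0; 0 0 2 0 0 0; 0 0 2 0 0 0; 0 0 2 0 0 0; 0 0 2 0 0 0'
```

```text
time_s: 19.82
eef_pos: [549.8, 107.9, 135.8]
ee_rot: [-0.0, 0.775, 0.632, -0.0]
force: [-0.4, -0.2, -1.3]
grip_width: 0.003
grip_force: 0.0
time_s: 20.65
eef_pos: [550.3, 107.5, 106.4]
ee_rot: [0.0, 0.775, 0.631, 0.0]
force: [1.6, -0.0, 3.7]
grip_width: -0.001
grip_force: 1.7
```

```bash
python3 k.py
```

```text
knob 101.052 101.06
```

Contact at z ≈ 106, with 3.7 N up. I'll press on down.

```bash
python3 -m inch '0 0 2 0 0 0; 0 0 2 0 0 0; 0 0 2 0 0 0; 0 0 2 0 0 0; 0 0 2 0 0 0; 0 0 2 0 0 0; 0 0 2 0 0 0; 0 0 2 0 0 0; 0 0 1 0 0 0; 0 0 0 0 0 0'; python3 -m inch '0 0 1 0 0 0; 0 0 1 0 0 0; 0 0 1 0 0 0; 0 0 1 0 0 0; 0 0 1 0 0 0; 0 0 0.5 0 0 0; 0 0 0.5 0 0 0; 0 0 0 0 0 0; 0 0 0 0 0 0; 0 0 0 0 0 0'
```

```text
time_s: 21.53
eef_pos: [549.7, 107.5, 88.9]
ee_rot: [-0.0, 0.775, 0.631, -0.0]
force: [-0.7, -0.9, 0.5]
grip_width: 0.002
grip_force: 0.2
time_s: 22.37
eef_pos: [549.8, 107.5, 83.2]
ee_rot: [-0.0, 0.775, 0.631, -0.0]
force: [1.5, 0.4, 1.7]
grip_width: 0.003
grip_force: 0.7
```

```bash
python3 -m inch '0 0 0.5 0 0 0; 0 0 0.5 0 0 0; 0 0 0.5 0 0 0; 0 0 0.5 0 0 0; 0 0 0 0 0 0; 0 0 0 0 0 0; 0 0 0 0 0 0; 0 0 0 0 0 0; 0 0 0 0 0 0; 0 0 0 0 0 0'; python3 -m inch '0 0 0.5 0 0 0; 0 0 0 0 0 0; 0 0 0 0 0 0; 0 0 0 0 0 0; 0 0 0 0 0 0; 0 0 0 0 0 0; 0 0 0 0 0 0; 0 0 0 0 0 0; 0 0 0 0 0 0; 0 0 0 0 0 0'; python3 k.py
```

```text
time_s: 23.2
eef_pos: [550.1, 107.5, 82.1]
ee_rot: [0.0, 0.775, 0.632, 0.0]
force: [-2.0, -0.4, 9.5]
grip_width: -0.001
grip_force: 4.8
time_s: 24.03
eef_pos: [550.2, 107.5, 82.0]
ee_rot: [0.0, 0.775, 0.632, 0.0]
force: [-3.9, -0.5, 12.2]
grip_width: 0.002
grip_force: 6.3
knob 100.99013806706114 100.97633136094674
```

The lever is firm at its end, 12 N at z = 82. Now to rise and move clear.

```bash
python3 -m inch '0 0 -3 0 0 0; 0 0 -8 0 0 0; 0 0 -15 0 0 0; 0 0 -20 0 0 0; 0 0 -25 0 0 0; 0 0 -25 0 0 0; -15 0 -10 0 0 0; -25 0 0 0 0 0; -25 0 0 0 0 0; -25 0 0 0 0 0';python3 -m inch '-25 0 0 0 0 0; -25 0 0 0 0 0; -25 0 0 0 0 0; -15 0 0 0 0 0; 0 0 0 0 0 0; 0 0 0 0 0 0; 0 0 0 0 0 0; 0 0 0 0 0 0; 0 0 0 0 0 0; 0 0 0 0 0 0'; python3 k.py; python3 - <<'E'
from h import *
s=cap("scene");im=s["image"][180:300,225:385,::-1];cv2.imwrite("pics/s8.png",cv2.resize(im,None,fx=5,fy=5,interpolation=cv2.INTER_CUBIC))
E
```

```text
time_s: 24.92
eef_pos: [531.1, 18.6, 187.1]
ee_rot: [-0.0, 0.775, 0.632, -0.0]
force: [1.1, -0.3, -0.7]
grip_width: 0.001
grip_force: 0.0
time_s: 25.75
eef_pos: [513.6, -68.1, 186.8]
ee_rot: [-0.0, 0.775, 0.632, 0.0]
force: [1.3, -0.5, 0.5]
grip_width: 0.002
grip_force: 0.0
knob 100.94444444444444 100.95238095238095
```

View pics/s8.png

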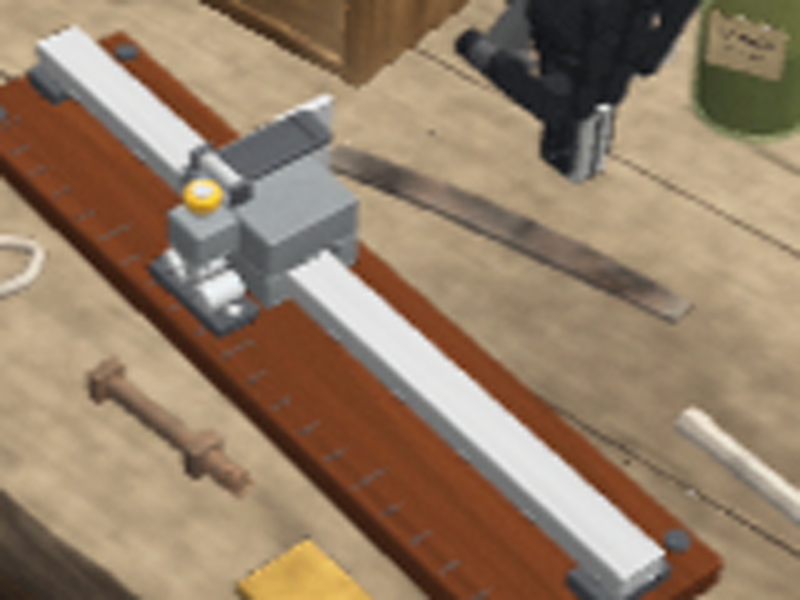

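The lever lies flat from (215,165) to (328,135), and the roller is in the notch with the knob down at (202,197). The robot is clear, so I'm handing in.

```bash
python3 -c "
from rig import ctrl
print(ctrl.finish_job())"
```

```text
the job is handed in; nothing more can be done
None
```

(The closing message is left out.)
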